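Battery pack in, cover locked with its quarter-turn stud

ROBOT

A 6-joint arm with a two-finger parallel gripper is mounted at the origin on the work surface. World frame = base frame: x ahead of the robot, y to its left, z up, the work surface at z = 0. Lengths are in m, angles in rad, forces in N, time in s.
With the tool pointing down it reaches from about 0.3 to 1 m from the base axis. Payload 5.1 kg.
Tool frame: the origin (TCP) lies at the very end of the fingers, on their centre line; the grasp point (between the pads) lies 19 mm behind it; z points along the fingers, y is the line along which they close (so a half turn about z gives the same grasp; the last joint's range is limited). The gripper opens to 95 mm and grips with 3 to 60 N. Pads are 20 mm wide; open, the fingers measure 119 mm over their backs; the gripper's body (75 mm by 180 mm) begins 59 mm behind the grasp point.
Start: joints at [-1.413, 0.124, 1.65, -0, 1.367, -0.083], TCP at [0.155, -0.631, 0.215] pointing down, gripper open.
Joint ranges: [-2.61, 2.61], [-1.02, 2.33], [0.03, 2.71], [-1.35, 4.49], [0.32, 2.68], [-2.91, 2.91]. Speed limits (rad/s): [2.57, 2.57, 3.14, 3.14, 3.14, 3.14].

INTERFACE

Orientations are given as [roll, pitch, yaw] about the fixed x, y, z axes, in that order (R = Rz(yaw) Ry(pitch) Rx(roll)).
In Python, from plant import move_pose, movel, movej, gripper_to, dwell, inverse_kinematics, read_camera, calibration, MotionError, sign_off, recognise, outline_of, get_clock, get_joint_pos, get_qvel, get_effort, get_eef_pos, get_orientation, get_force, get_moment, get_opening, get_gripper_force gives the robot as it stands. Calls block until the motion is done:
- move_pose(position, orientation): joint-space move of the TCP to a pose.
- movel(position, feed=0.15, rot=None, contact_N=None): straight line of the TCP; rot=None keeps the orientation; feed is the mean speed in m/s. With contact_N (N) it stops when the force on the tool has changed by that much, and returns True; else False.
- movej(angles): joint-space move.
- gripper_to(opening, grasp_force=None): finger opening in m; grasp_force is the grip in N (None keeps the last); returns when the fingers have stopped.
- dwell(seconds).
- inverse_kinematics(position, orientation): joint angles nearest the present ones, or None.
- read_camera(name): name is "scene" or "top" or "wrist"; returns (picture, depth): 420x560x3 uint8, red, green, blue; 420x560 float32, m along the optical axis (not along the pixel's ray), 0 where there is no reading.
- calibration(name): a dict with "intrinsics" (3x3 intrinsics, pixels), "D" ([k1, k2, p1, p2, k3] as OpenCV has them; the pictures are not rectified), "view" (4x4, takes a point from world to camera coordinates); the wrist camera has in their place "mount" (4x4, takes a point from camera to tool coordinates, whose origin is the TCP and whose axes are the flange's). Camera axes: x right, y down, z forward; pixel columns grow to the right and rows downward; lengths in m; the calibration is good to about 2 mm. A picture is of the moment at which its call begins: read the wrist's pose just before it. calibration takes no time and is no camera call.
A pose or a line that the arm cannot do raises MotionError and nothing moves.
- sign_off(): hands the job in; it is judged then, once.
Trained networks look in the newest picture that a camera, given by its name, has taken for a name from the list of things; names that differ only in an ending like _2 or _b are one class to them, and where a whole thing is asked for, a point or a joint stands for the part that bears it (a point fixed in the world has none). Each returns a list of dicts, best first, with "p" (0 to 1); they miss things now and then, are a little off and sometimes report something else, mostly with a low value. They report only what shows in the picture. A call takes as long as a camera call. They do not tell look-alikes from the thing itself.
- recognise(thing, camera): "bbox" ([left, top, width, height] in pixels, round what is visible of it).
- outline_of(thing, camera): "pixels" (420x560 bool, what is visible of it) and "bbox" ([left, top, width, height] in pixels, round what is visible of it).
Readings, each from a call of its own:
- get_clock(): time.
- get_joint_pos(): joint angles.
- get_qvel(): joint speeds.
- get_effort(): joint torques, N m.
- get_eef_pos(): TCP position.
- get_orientation(): TCP orientation.
- get_force(): force on the tool from outside, world axes, zero at the start.
- get_moment(): the same for the moment, N m.
- get_opening(): finger opening in m.
- get_gripper_force(): force on a finger pad.
Only numpy, scipy, OpenCV 4.12 (cv2) and the standard library are available. Lean on these libraries where they do the work, as an engineer would, in place of code of your own. Each camera call takes 0.05 s, during which the arm holds its last target. There are 200 camera calls.

TASK

Put the black and yellow battery pack flat into the open bay of the bench instrument and swing the hinged cover shut over it. Then push the cover's orange quarter-turn stud in against its spring and turn it clockwise a full quarter turn, so that it stays caught and locks the cover; do not force it round before it is pushed in. Leave the other things on the bench where they are.

Things in the scene. Friction and masses are not known exactly. Their poses are not given: they have to be found in the camera images.
- instrument: Pale grey bench instrument, 240 (x) x 230 (y) x 85 mm high, fixed; origin at the centre of its underside, z up. Sunk in its flat top is the open battery bay. The cover's hinge line runs parallel to x at y = +65 mm, 85 mm up; the cover opens up and over towards +y. When shut it spans y = +65 to -93 mm and the stud's axis is vertical at x = 0, y = -65 mm, over a slotted catch plate.
- bay_floor (a point): Centre of the dark floor of the battery bay, 12 mm above the bench, at x = 0, y = +20 mm on the instrument and with its axes. The bay is 128 mm along x, 72 mm along y and 73 mm deep.
- cover (a joint): Hinge angle, rad, of the dark grey cover plate (160 mm along the hinge, 158 mm out from it, 6 mm thick): 0 = shut flat on the instrument's top, 2.15 = open stop. It starts standing open, leaning away from the bay. Stiff damped hinge: stays where left above about 1.1 rad, sinks shut slowly by itself below about 0.9; 2 to 3 N at its edge moves it.
- cover_edge (a point): Middle of the cover's free edge, 158 mm from the hinge line, half-way through its thickness. Its axes are the cover's: x along the hinge, y towards the hinge, z out of the outer face (the top when shut), which may be pushed anywhere beside the stud.
- stud_grip (a point): Middle of the stud's orange wing, on the stud's axis: wing 64 mm long (point y), 14 thick (point x), 28 high (z, outwards), on a flange 44 mm across, 6 thick. It stands on the cover's outer face, 130 mm from the hinge, midway along it, and moves with cover and stud. Cover shut, stud out: point 133 mm above the bench, wing's top 147, flange's top 119, cover's top 91.
- stud_push (a joint): How far the stud is pushed in, m: 0 = sprung out, 0.020 = stop; the spring takes 4 N to start, 12 N at the stop. Cover shut, the stud's cross pin stands in a slot and cannot turn (about 0.1 rad of play) until pushed in past 0.013 (hold it at 0.016 to 0.019 while turning). Turned and let go it rises only to about 0.013, caught under the plate; unturned it springs out to 0.
- stud_turn (a joint): Turn of the stud, rad: 0 = unlocked (wing along the instrument's y, square to the hinge), grows clockwise seen from above to a stop at 1.571 (wing along the instrument's x). Light friction holds it.
- pack: Battery pack, a black block with yellow bands, 116 (x) x 62 (y) x 40 mm, with an upright yellow grip rib across the middle of its top: 14 mm thick along x, 50 along y, 26 high (66 mm overall). Origin at the centre of the underside, z up; about 0.45 kg. In the bay its x lies along the instrument's x, either way round, with 5 to 6 mm of play on each side.
- meter: Bystander: blue hand-held meter with black dial, 150 x 75 x 42 mm, lying flat; origin under its centre.
- screwdriver: Bystander: screwdriver 190 mm long, lying.
- wrench: Bystander: steel wrench 160 mm long, lying.
- tape_roll: Bystander: blue tape roll, 90 mm across, 24 mm high.
- jar: Bystander: amber jar with white cap, 64 mm across, 85 mm high.
- phone: Bystander: black phone, 150 x 73 x 9 mm.
- mug: Bystander: white mug, 76 mm across, 90 mm high.
There are look-alikes about, which are no part of the job. Leave any pink look-alike of the pack alone.

How it is judged:
On the way, in this order (a step that is already met when the one before it is completed fails the run):
1. the battery pack lies flat on the floor of the bay (x of pack in the frame of instrument between -0.01 and 0.01 m and y of pack in the frame of instrument between 0.01 and 0.03 m and z of pack in the frame of instrument below 0.017 m and angle between pack's own z axis and vertical below 0.08 rad), for 0.2 s.
2. the cover is shut over it (all of step 1 and value of joint cover below 0.03 rad), for 0.2 s.
3. the stud is pushed in and turned a quarter turn (all of step 2 and value of joint stud_turn above 1.4 rad and value of joint stud_push above 0.008 m), for 0.2 s.
At the end, for the whole second after the job is handed in: The pack lies flat (0.08 rad) on the bay floor (5 mm), its centre within 10 mm of the bay's in x and y; the cover is shut (under 0.03 rad); the stud is turned at least 1.4 rad and stays caught, pushed in at least 8 mm; the pack is at rest (all of step 3 and linear speed of pack below 0.02 m/s); the robot touches nothing.
It fails at once if a bystander was moved more than 40 mm (distance of any of meter, screwdriver, wrench, tape_roll, jar, phone, mug from where it was at the start of the episode above 0.04 m).
It fails at once if with the cover shut, the stud was forced round (past 0.2 rad) without being pushed in (less than 8 mm) (value of joint cover below 0.03 rad and value of joint stud_turn above 0.2 rad and value of joint stud_push below 0.008 m).
It also fails if it takes over 67 s, if anything falls off the work surface, if the arm or the gripper's body presses on something with over 40 N, if the wrist force passes 120 N, or if a joint passes its speed limit or range.

## Working session

There is one attempt and no reset: what is moved stays moved. The work goes in short steps, each a Python script; the robot and the scene stay as the last script left them, time stands still between calls to the robot, and variables do not carry over. Pictures are saved under pics/ and viewed, at most 10 in all, crops included, and the job is handed in when it is done.

```bash
mkdir -p pics; ls
cat > h.py <<'E'
import numpy as np, cv2
from plant import *
from scipy.spatial.transform import Rotation as Ro
def cloud(name,d,eef=None):
    c=calibration(name);K=np.array(c["intrinsics"]);D=np.array(c["D"],float)
    h,w=d.shape;u,v=np.meshgrid(np.arange(w),np.arange(h))
    n=cv2.undistortPoints(np.stack([u,v],-1).reshape(-1,1,2).astype(np.float64),K,D).reshape(h,w,2)
    P=np.concatenate([n*d[...,None],d[...,None]],-1)
    if name=="wrist":
        M=np.array(c["mount"]);P=P@M[:3,:3].T+M[:3,3]
        p,o=eef;P=P@Ro.from_euler('xyz',o).as_matrix().T+np.array(p)
    else:
        M=np.linalg.inv(np.array(c["view"]));P=P@M[:3,:3].T+M[:3,3]
    P[d<=0]=np.nan
    return P
def shot(name,fn=None):
    e=(get_eef_pos(),get_orientation());im,d=read_camera(name)
    if fn: cv2.imwrite("pics/"+fn,im[...,::-1])
    return im,d,cloud(name,d,e)
E
python3 - <<'E'
from h import *
for n in("top","scene"):
    im,d,P=shot(n,n+"0.png"); np.save(n+"P.npy",P)
    for t in("pack","instrument","cover","stud_grip","meter","screwdriver","wrench","tape_roll","jar","phone","mug"):
        for r in outline_of(t,n)[:3]:
            if r["p"]<.3: continue
            q=P[r["pixels"]];print(n,t,round(r["p"],2),np.round(r["bbox"]),np.round(np.nanmedian(q,0),3),"zmax",np.round(np.nanpercentile(q[:,2],98),3))
print(get_clock(),get_orientation())
E
```

```text
pics
top pack 0.9 [256. 264.  28.  40.] [ 0.347 -0.085  0.04 ] zmax 0.068
top pack 0.72 [341. 150.  39.  33.] [ 0.73  -0.392  0.04 ] zmax 0.068
top pack 0.66 [458. 247.  25.  34.] [ 0.387 -0.733  0.04 ] zmax 0.067
top instrument 0.74 [177. 178.  95.  76.] [0.569 0.041 0.085] zmax 0.228
top cover 0.78 [176. 183.  43.  56.] [0.572 0.119 0.179] zmax 0.236
top stud_grip 0.74 [174. 203.  31.  16.] [0.574 0.158 0.213] zmax 0.231
top meter 0.61 [318. 232.  36.  50.] [ 0.431 -0.296  0.035] zmax 0.045
top screwdriver 0.57 [107. 224.  13.  54.] [0.437 0.45  0.02 ] zmax 0.03
top wrench 0.8 [378. 210.   5.  43.] [ 0.526 -0.458  0.007] zmax 0.013
top tape_roll 0.42 [322. 192.  23.  33.] [ 0.593 -0.292  0.04 ] zmax 0.068
top jar 0.57 [167. 153.  23.  22.] [0.755 0.229 0.081] zmax 0.091
top phone 0.96 [235. 134.  32.  44.] [ 0.794 -0.025  0.009] zmax 0.016
top mug 0.94 [286. 144.  31.  30.] [ 0.783 -0.201  0.036] zmax 0.092
scene pack 0.97 [101. 306.  37.  43.] [ 0.397 -0.744  0.04 ] zmax 0.067
scene pack 0.83 [231. 168.  29.  30.] [ 0.359 -0.101  0.038] zmax 0.067
scene pack 0.81 [247. 241.  40.  
[... 258 characters left out ...]
ene meter 0.56 [203. 222.  49.  25.] [ 0.443 -0.309  0.033] zmax 0.043
scene screwdriver 0.52 [332. 107.  37.  20.] [0.448 0.448 0.017] zmax 0.029
scene wrench 0.81 [194. 268.  43.  37.] [ 0.526 -0.461  0.007] zmax 0.012
scene tape_roll 0.73 [370. 124.  26.  22.] [0.636 0.428 0.017] zmax 0.028
scene tape_roll 0.31 [267. 122.  99. 109.] [0.582 0.048 0.084] zmax 0.228
scene jar 0.73 [383. 158.  20.  30.] [0.77  0.217 0.06 ] zmax 0.088
scene jar 0.3 [308. 120.  50.  59.] [0.579 0.112 0.167] zmax 0.234
scene phone 0.95 [345. 216.  40.  36.] [ 0.801 -0.033  0.008] zmax 0.014
scene mug 0.97 [316. 242.  35.  36.] [ 0.771 -0.196  0.05 ] zmax 0.09
1.2 [ 3.14158069e+00 -5.18095628e-05  2.40833274e-01]
```

Run:
```python
import cv2
a=cv2.imread("pics/top0.png")[120:320,90:500]
cv2.imwrite("pics/top0c.png",cv2.resize(a,(800,390),interpolation=3))
```

```text
(no output)
```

View pics/top0c.png

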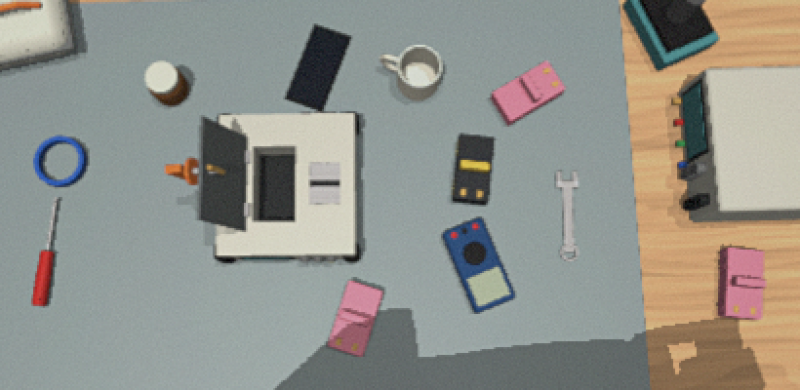

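The possible packs, in full-image pixels, are black/yellow at (332,206), pink at (273,282), pink at (361,167) and pink at (470,265). I choose the black/yellow one at about (0.60,-0.30) and check it with a close crop. The instrument's axes lie roughly along the world's, with the cover open towards +y.

Run:
```python
from h import *
print(np.round(calibration("wrist")["mount"],3).tolist())
P=np.load("topP.npy")
def rect(P,xy,r,z0,z1):
    m=(np.abs(P[...,0]-xy[0])<r)&(np.abs(P[...,1]-xy[1])<r)&(P[...,2]>z0)&(P[...,2]<z1)
    return cv2.minAreaRect(P[m][:,:2].astype(np.float32))
print(rect(P,(.593,-.292),.09,.025,.075),rect(P,(.569,.0),.2,.078,.092))
for y in(np.pi/2,-np.pi/2,0,np.pi): 
    for p in((.59,-.29,.3),(.57,.03,.25)): print(y,p,np.round(inverse_kinematics(p,[np.pi,0,y]),2) if inverse_kinematics(p,[np.pi,0,y]) is not None else None)
```

```text
[[0.0, -0.956, -0.293, 0.083], [1.0, 0.0, 0.0, -0.001], [-0.0, -0.293, 0.956, -0.169], [0.0, 0.0, 0.0, 1.0]]
((0.6004944443702698, -0.29602885246276855), (0.08041532337665558, 0.19700641930103302), 72.29981231689453) ((0.6100779175758362, -0.028275176882743835), (0.3355711102485657, 0.32239437103271484), 88.47109985351562)
1.5707963267948966 (0.59, -0.29, 0.3) [-0.54  0.1   1.53  0.    1.51 -0.54]
1.5707963267948966 (0.57, 0.03, 0.25) [-0.04 -0.07  1.79  0.    1.42 -0.04]
-1.5707963267948966 (0.59, -0.29, 0.3) [-0.54  0.1   1.53 -0.    1.51  2.6 ]
-1.5707963267948966 (0.57, 0.03, 0.25) None
0 (0.59, -0.29, 0.3) [-0.54  0.1   1.53 -0.    1.51  1.03]
0 (0.57, 0.03, 0.25) [-0.04 -0.07  1.79 -0.    1.42  1.53]
3.141592653589793 (0.59, -0.29, 0.3) [-0.54  0.1   1.53  0.    1.51 -2.11]
3.141592653589793 (0.57, 0.03, 0.25) [-0.04 -0.07  1.79  0.    1.42 -1.61]
```

```bash
cat >> h.py <<'E'
D=[np.pi,0,np.pi/2]
def rect(P,m):
    return cv2.minAreaRect(P[m][:,:2].astype(np.float32))
E
python3 - <<'E'
from h import *
move_pose([.59,-.27,.3],D); dwell(.2)
im,d,P=shot("wrist","w1.png"); np.save("w1P.npy",P)
for r in outline_of("pack","wrist")[:3]:
    m=r["pixels"]; q=P[m]; 
    print(r["p"],r["bbox"],np.nanmedian(q,0)); mm=m&(P[...,2]>.03)
    print(cv2.minAreaRect(P[mm][:,:2].astype(np.float32)))
    mm=m&(P[...,2]>.058); print("rib",cv2.minAreaRect(P[mm][:,:2].astype(np.float32)),np.nanmedian(P[mm][:,2]))
move_pose([.57,.0,.32],D); dwell(.2)
im2,d,P=shot("wrist","w2.png"); np.save("w2P.npy",P)
cv2.imwrite("pics/w12.png",cv2.resize(np.hstack([im,im2])[...,::-1],(800,300)))
print(get_clock(),get_force())
E
```

```text
0.97 [32.6, 0.0, 109.3, 59.4] [ 0.36579007 -0.09320085  0.03945381]
((0.34944403171539307, -0.08596715331077576), (0.0616677887737751, 0.11708389222621918), 71.37831115722656)
rib ((0.34854745864868164, -0.08973994106054306), (0.04194626584649086, 0.01497531495988369), 68.86799621582031) 0.06478420156467404
0.65 [340.4, 206.2, 70.8, 68.9] [ 0.7223244  -0.36235539  0.03893205]
((0.7073450088500977, -0.34621042013168335), (0.06216593086719513, 0.21916446089744568), 28.702314376831055)
rib ((0.6961269378662109, -0.32741910219192505), (0.013967243954539299, 0.17836491763591766), 41.96488952636719) 0.06484430358356641
0.58 [241.9, 153.6, 90.4, 55.4] [ 0.59978848 -0.28982012  0.03926354]
((0.6010374426841736, -0.29517272114753723), (0.06290014088153839, 0.11494787037372589), 81.82345581054688)
rib ((0.6017309427261353, -0.2944225072860718), (0.049160223454236984, 0.014077909290790558), 81.74882507324219) 0.06486119656317169
4.8667 [-0.19071266 -0.46303547 -0.28927921]
```

View pics/w12.png

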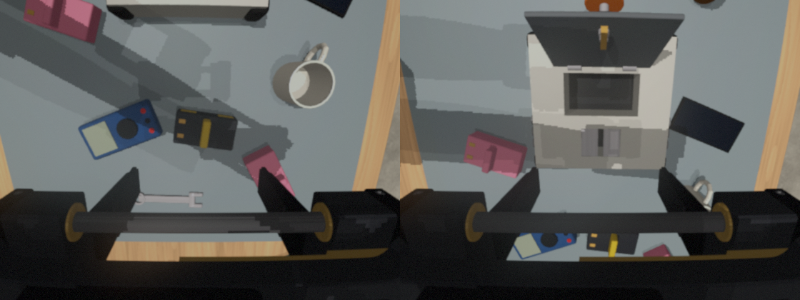

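The left frame shows the black/yellow pack at (205,128) in the composite, about (287,180) in full pixels, so the choice is confirmed. The pinks are at (62,15) and (265,165). The right frame shows the open bay at (600,93) and the instrument almost square to the world.

Run:
```python
from h import *
P=np.load("w2P.npy");Z=P[...,2]
near=(np.abs(P[...,0]-.57)<.2)&(np.abs(P[...,1]-.02)<.18)
m=near&(Z>.079)&(Z<.090); m=cv2.morphologyEx(m.astype(np.uint8),cv2.MORPH_OPEN,np.ones((5,5)))
n,l,s,c=cv2.connectedComponentsWithStats(m); k=1+np.argmax(s[1:,4]); m=l==k
print("top",rect(P,m),np.nanmedian(Z[m]))
fl=near&(Z>.006)&(Z<.018)&(np.abs(P[...,0]-.57)<.09)&(np.abs(P[...,1]-.06)<.06)
print("floor",rect(P,fl),fl.sum(),np.nanmedian(Z[fl]))
# hinge edge of cover: lateral edges of top
for y in(-.05,-.02,.0,.05,.08):
    q=P[m&(np.abs(P[...,1]-y)<.004)];print(y,np.round([q[:,0].min(),q[:,0].max()],4))
for x in(.48,.52,.57,.62,.66):
    q=P[m&(np.abs(P[...,0]-x)<.003)];print(x,np.round([q[:,1].min(),q[:,1].max()],4))
# bay hole at top: gap along x at y mid and along y at x mid
h=P[m]
for y in(.03,.045,.06):
    q=np.sort(h[np.abs(h[:,1]-y)<.004,0]);i=np.argmax(np.diff(q));print("gapx",y,q[i],q[i+1])
for x in(.54,.57,.6):
    q=np.sort(h[np.abs(h[:,0]-x)<.004,1]);i=np.argmax(np.diff(q));print("gapy",x,q[i],q[i+1])
cv=near&(Z>.1); print("cover",rect(P,cv))
```

```text
top ((0.5741182565689087, 0.024282604455947876), (0.22996987402439117, 0.2412608563899994), 88.88180541992188) 0.08420825779571506
floor ((0.5744910836219788, 0.04430311173200607), (0.07132349908351898, 0.12770524621009827), 89.12701416015625) 4616 0.011271881042977133
-0.05 [0.4531 0.6924]
-0.02 [0.4537 0.6933]
0.0 [0.4542 0.6936]
0.05 [0.4542 0.6951]
0.08 [0.4556 0.6947]
0.48 [-0.0883  0.1237]
0.52 [-0.0893  0.091 ]
0.57 [-0.0896  0.0088]
0.62 [-0.0915  0.0083]
0.66 [-0.0914  0.099 ]
gapx 0.03 0.510792220066286 0.6376842584277188
gapx 0.045 0.5109542205070827 0.6381317469376198
gapx 0.06 0.5112401960526703 0.6382798088630862
gapy 0.54 -0.043554841296795564 -0.04226903707577194
gapy 0.57 -0.06477767267767784 -0.0629933480877282
gapy 0.6 -0.015745243940229116 -0.014510725760923642
cover ((0.5719242691993713, 0.07228364050388336), (0.17428722977638245, 0.16458828747272491), 87.56493377685547)
```

Run:
```python
from h import *
a=np.radians(81.8); o=[np.pi,0,a]; b=np.radians(89.0); ob=[np.pi,0,b]
gripper_to(.05,30)
move_pose([.6013,-.2947,.14],o)
movel([.6013,-.2947,.043],feed=.12,contact_N=8)
print("down",get_eef_pos())
gripper_to(0.0,30); print("open",get_opening(),get_gripper_force())
movel([.6013,-.2947,.2],feed=.2)
move_pose([.5744,.0443,.22],ob); dwell(.2)
im,d,P=shot("wrist","w3.png"); np.save("w3P.npy",P)
print(get_opening(),get_force(),get_clock(),get_eef_pos())
```

```text
down [ 0.60203613 -0.29508627  0.04397854]
open 0.013591065562648266 30.000084042549133
0.013871497292891912 [ 0.04683992 -0.07561846 -4.65641295] 11.1833 [0.57461558 0.04334701 0.21986008]
```

View pics/w3.png

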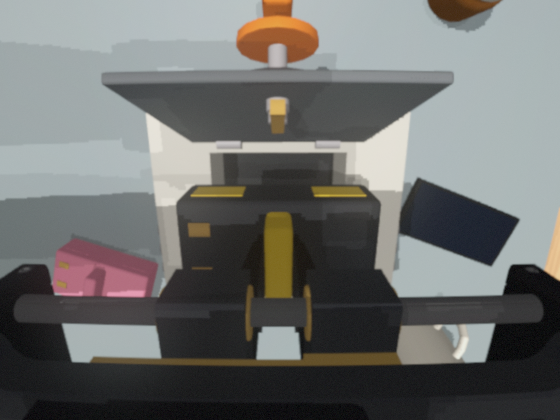

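The pack hangs level in the fingers, rib at (278,250), over the bay. I'll measure its offset in the grasp, then insert it.

Run:
```python
from h import *
P=np.load("w3P.npy");Z=P[...,2]
v,u=np.mgrid[:420,:560]
m=(v>183)&(v<268)&(u>170)&(u<390)&(Z>.205)&(Z<.228)
print(rect(P,m),np.nanmedian(Z[m]),m.sum(),"y max/min",np.nanpercentile(P[m][:,1],[1,99]),"x",np.nanpercentile(P[m][:,0],[.5,99.5]))
mr=(v>205)&(v<290)&(Z>.236)&(u>255)&(u<300);print("rib",rect(P,mr),np.nanmedian(Z[mr]))
```

```text
((0.5749917030334473, 0.05336834117770195), (0.04274216294288635, 0.11628804355859756), 88.98467254638672) 0.21596234953178395 12259 y max/min [0.03304472 0.07467672] x [0.51823642 0.63181327]
rib ((0.5747734308242798, 0.0509197972714901), (0.034872014075517654, 0.021837055683135986), 88.73590087890625) 0.2420177515848162
```

Run:
```python
from h import *
ob=[np.pi,0,np.radians(89.0)]
x,y=.5742,.0448
print(movel([x,y,.11],feed=.15,contact_N=10),get_eef_pos(),get_force())
print(movel([x,y,.054],feed=.06,contact_N=5),get_eef_pos(),get_force())
```

```text
False [0.57513528 0.04477859 0.11120564] [-0.23409788 -0.41478463 -4.21251075]
True [0.57313599 0.04479943 0.05495027] [-0.43205626  0.19327578  4.60335293]
```

Run:
```python
from h import *
gripper_to(.04)
p=get_eef_pos(); movel([p[0],p[1],.16],feed=.15)
im,d,P=shot("wrist","w4.png");Z=P[...,2]
m=(np.abs(P[...,0]-.574)<.075)&(np.abs(P[...,1]-.06)<.06)
rib=m&(Z>.068)&(Z<.0815)&(np.abs(P[...,0]-.574)<.03)&(np.abs(P[...,1]-.044)<.029);print("rib",rect(P,rib),np.nanmedian(Z[rib]))
pk=m&(Z>.04)&(Z<.06)&(np.abs(P[...,0]-.574)<.062)&(np.abs(P[...,1]-.044)<.034);print("pack",rect(P,pk),np.nanmedian(Z[pk]))
movel([p[0],p[1],.30],feed=.3); gripper_to(0)
im,d,P=shot("wrist","w4b.png")
for r in outline_of("pack","wrist")[:1]: print(r["p"],r["bbox"])
T=np.array([.5742,.0243]);a=np.radians(-1.0);R=np.array([[np.cos(a),-np.sin(a)],[np.sin(a),np.cos(a)]])
np.savez("inst.npz",T=T,R=R); print(get_clock())
cv2.imwrite("pics/w4c.png",np.hstack([cv2.resize(cv2.imread("pics/w4.png"),(400,300)),cv2.resize(im[...,::-1],(400,300))]))
```

```text
rib ((0.5737777948379517, 0.04501010477542877), (0.04910922795534134, 0.013820176012814045), 88.95869445800781) 0.07696520302778057
pack ((0.5726777911186218, 0.04146644473075867), (0.06577972322702408, 0.11689364165067673), 88.57072448730469) 0.051264884609178926
0.97 [91.4, 216.3, 87.5, 66.2]
16.05
```

View pics/w4c.png

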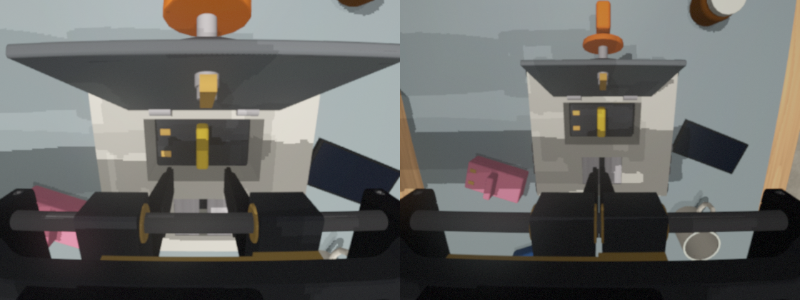

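The pack lies flat in the bay, with its rib at (202,145) on the left and (601,122) on the right. The cover is still open. Next I swing the cover, pushing from behind at instrument x = -50 mm.

```bash
cat >> h.py <<'E'
def W(x,y,z):
    f=np.load("inst.npz"); q=f["T"]+f["R"]@np.array([x,y])/1000; return [q[0],q[1],z/1000]
OB=[np.pi,0,np.radians(89.0)]
E
python3 - <<'E'
from h import *
X=-50
move_pose(W(X,60,330),OB)
movel(W(X,200,320),feed=.35)
movel(W(X,190,175),feed=.25,contact_N=8)
print(get_eef_pos(),get_force())
def edge(t):  # outer corner of free edge
    return 65-158*np.cos(t)+6*np.sin(t), 85+158*np.sin(t)+6*np.cos(t)
for t in(2.12,1.95,1.8,1.65):
    y,z=edge(t); movel(W(X,y+10,z-40),feed=.12)
    print(t,np.round(get_eef_pos(),3),np.round(get_force(),1))
im,d,P=shot("wrist","w5.png");print(get_clock())
E
```

```text
[0.52856528 0.21462535 0.17649425] [-0.00947027  0.55070803  0.70514861]
2.12 [0.528 0.188 0.178] [ 0.1 -0.2  0.4]
1.95 [0.527 0.164 0.19 ] [-0.1  0.3 -1.2]
1.8 [0.526 0.142 0.198] [ 0.5  0.8 -0.5]
1.65 [0.526 0.118 0.202] [ 0.7 -0.3 -0.8]
19.2083
```

View pics/w5.png

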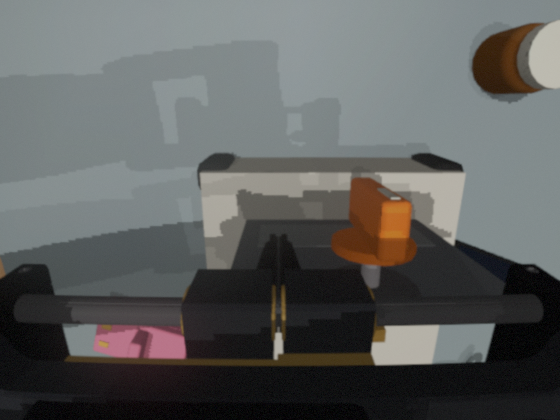

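The finger at (280,260) is behind the cover, which is now nearly upright. The stud at (372,230) is clear. I carry on round.

Run:
```python
from h import *
X=-50
for t,r in((1.5,117),(1.3,120),(1.1,124),(.9,126),(.7,128),(.5,128),(.3,128),(.12,128)):
    y=65-r*np.cos(t)+6*np.sin(t);z=85+r*np.sin(t)+6*np.cos(t)
    movel(W(X,y+10,z),feed=.12); 
    if t in(1.1,.5):print(t,np.round(get_force(),1))
print(movel(W(X,-53,88),feed=.04,contact_N=10),get_eef_pos(),get_force(),get_clock())
dwell(.3);print(get_eef_pos(),get_force())
movel(W(X,-53,200),feed=.25)
move_pose(W(0,-40,250),OB); dwell(.2)
im,d,P=shot("wrist","w6.png");np.save("w6P.npy",P)
Z=P[...,2];f=np.load("inst.npz");L=(P[...,:2]-f["T"])@f["R"]*1000
m=(np.abs(L[...,0])<60)&(np.abs(L[...,1]+65)<60)&(Z<.16)
for a,b in((.138,.155),(.114,.124),(.086,.096)):
    k=m&(Z>a)&(Z<b)
    if k.sum()>9: print(a,k.sum(),cv2.minAreaRect(L[k].astype(np.float32)),np.nanmedian(Z[k]))
print(get_clock())
```

```text
1.1 [ 0.2 -0.1  0.1]
0.5 [0.1 0.7 0.2]
True [ 0.52376589 -0.02755662  0.09117909] [-1.15841268  0.50206906  5.87597925] 22.4667
[ 0.52378317 -0.0275426   0.09120833] [-0.71467553  0.47284041  4.26380274]
0.138 687 ((0.5759310722351074, -54.39695739746094), (14.00026798248291, 44.55487823486328), 0.16470177471637726) 0.14598062087845842
0.114 869 ((2.6101856231689453, -60.93136215209961), (50.40556335449219, 42.96880340576172), 57.801353454589844) 0.11826366580090839
0.086 7854 ((0.000377655029296875, -59.38090896606445), (107.91748046875, 119.97625732421875), 89.99166107177734) 0.09032986483069634
24.0
```

View pics/w6.png

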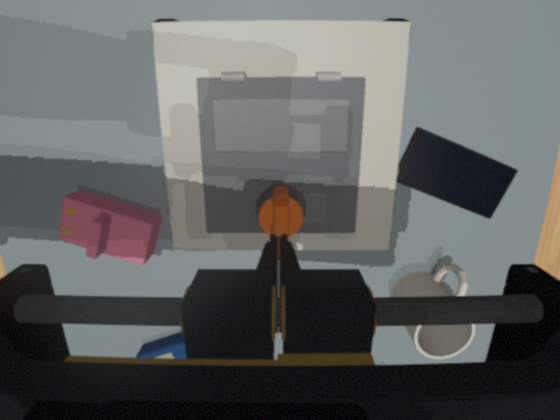

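The cover is shut, with the stud at (281,212) and its wing along the instrument's y axis. Wing centre measured at about x +0.5, y -64.5 mm. Next I push the flange down with the fingers on either side of the wing.

Run:
```python
from h import *
p=lambda z:W(.4,-65,z)
gripper_to(.036,40)
move_pose(p(175),OB)
print(movel(p(117),feed=.06,contact_N=3),get_eef_pos(),get_force())
z=get_eef_pos()[2]*1000
gripper_to(0,40);print(get_opening(),get_eef_pos(),get_force())
print(movel(p(z-17),feed=.04),get_eef_pos(),get_force(),get_moment())
print(get_clock(),get_joint_pos(),inverse_kinematics(p(z-17),[np.pi,0,np.radians(0)]))
```

```text
True [ 0.57267091 -0.04057452  0.117066  ] [-0.04336706 -1.0738884   4.44937084]
0.013810108136687645 [ 0.57296076 -0.04059492  0.11690018] [ 4.48923992 -0.83087889  4.72907214]
False [ 0.57324082 -0.04062059  0.10109352] [-0.3709304   0.49993566 11.31423651] [ 0.04379934 -0.17618947  0.02829618]
27.1833 [-1.64140834e-01  6.07988067e-02  1.91676535e+00 -1.60907109e-05
  1.16955061e+00 -1.46791681e-01] [-1.64216079e-01  5.89629101e-02  1.92056594e+00 -4.44089210e-16
  1.16206380e+00  1.40658025e+00]
```

Run:
```python
from h import *
q=np.array(get_joint_pos());q0=q[5]
for s in(.2,.6,1.1,1.54):
    q[5]=q0+s; movej(q.tolist()); print(s,np.round(get_eef_pos(),4),np.round(get_force(),1),np.round(get_moment(),2),round(get_joint_pos()[5]-q0,3))
    if abs(get_moment()[2])>2: break
print(get_clock())
```

```text
0.2 [ 0.5733 -0.0406  0.1023] [-0.4 -0.4 10.4] [-0.01 -0.23 -0.04] 0.2
0.6 [ 0.5733 -0.0406  0.1024] [-0.3 -0.1 10.3] [-0.05 -0.24 -0.04] 0.6
1.1 [ 0.5734 -0.0407  0.1024] [ 1.   0.1 10.4] [-0.03 -0.28 -0.03] 1.1
1.54 [ 0.5734 -0.0408  0.1024] [ 0.7 -0.4 10.6] [ 0.03 -0.25 -0.07] 1.54
29.0083
```

Run:
```python
from h import *
gripper_to(.036);p=get_eef_pos();print(get_force())
movel([p[0],p[1],.2],feed=.12)
f=np.load("inst.npz")
move_pose(W(0,-130,300),OB);dwell(.3)
im,d,P=shot("wrist","w7.png");Z=P[...,2];L=(P[...,:2]-f["T"])@f["R"]*1000
m=(np.abs(L[...,0])<60)&(np.abs(L[...,1]+65)<60)
for a,b in((.124,.155),(.100,.110),(.086,.096)):
    k=m&(Z>a)&(Z<b)
    if k.sum()>9: print(a,k.sum(),cv2.minAreaRect(L[k].astype(np.float32)),np.nanmedian(Z[k]))
print(get_clock(),get_force())
```

```text
[ 0.25032027  0.46750028 10.23553192]
0.124 844 ((-0.2118377685546875, -64.6151123046875), (62.39765930175781, 13.204813003540039), 1.7641278505325317) 0.13310730577087126
0.1 705 ((-0.4913825988769531, -64.70796203613281), (42.39909362792969, 38.52313995361328), 87.41326904296875) 0.10537487543430371
0.086 7243 ((0.006511688232421875, -58.70751953125), (107.40946197509766, 119.9876480102539), 89.99832916259766) 0.0902762011980093
32.425 [-0.24822675 -0.52177461 -0.25170323]
```

View pics/w7.png

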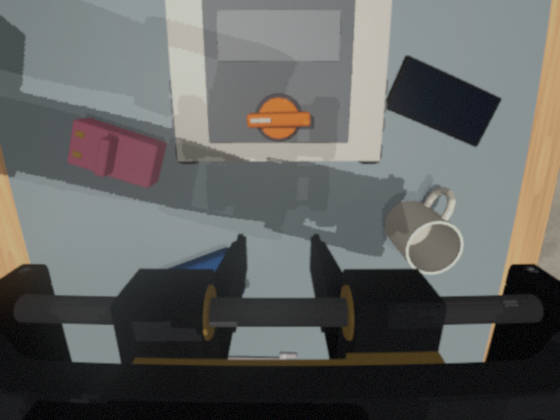

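The wing at (279,119) now lies along the instrument's x axis, within about 2° of the full turn. Its top is at 133 mm, so the stud is caught 13 mm in, with the cover shut and the gripper clear. I hand in.

```bash
python3 -c "
from plant import *
print(sign_off())"
```

```text
the job is handed in; nothing more can be done
None
```

The battery pack lies flat in the bay, the cover is shut over it, and the stud is turned a quarter turn and caught about 13 mm in; I handed the job in at about 32 s, but no verdict came back.

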